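# Set the pot stop and clamp it with the cam lever

### The arm

A 7-joint arm with a two-finger parallel gripper is mounted at the origin on the work surface. World frame = base frame: x ahead of the robot, y to its left, z up, the work surface at z = 0. Lengths are in m, angles in rad, forces in N, time in s.
With the tool pointing down it reaches from about 0.4 to 0.85 m from the base axis. Payload 4.5 kg.
Tool frame: the origin (TCP) lies on the centre line of the jaws, within the pads' length; the fingertips stand 11 mm ahead of it and the grasp point (between the pads) lies 8 mm behind it; z points along the fingers, y is the line along which they close (so a half turn about z gives the same grasp; the last joint's range is limited). The gripper opens to 88 mm and grips with 3 to 60 N. Pads are 18 mm wide; open, the fingers measure 123 mm over their backs; the gripper's body (75 mm by 187 mm) begins 45 mm behind the grasp point.
Start: joints at [1.29, 0.689, -0.195, 1.565, 0.157, 0.902, -0.215], TCP at [0.194, -0.594, 0.25] pointing down, gripper open.
Joint ranges: [-3.01, 3.01], [-0.46, 2.08], [-1.47, 1.51], [0.13, 2.56], [-1, 4.14], [0.04, 2.09], [-2.66, 2.66]. Speed limits (rad/s): [2.57, 2.57, 3.14, 3.14, 3.14, 3.14, 3.14].

### API

Orientations are given as a unit quaternion [x, y, z, w].
In Python, from plant import * gives the robot as it stands. The module is installed in compiled form; this text tells all that it offers.
- The arm moves only by the tool send_rows, never from a script. Its argument "motion" is a list of rows, each an object of numbers: "x", "y", "z": the shift along the tool's x, y, z in cm; "rx", "ry", "rz": the turn, a rotation vector about the tool's x, y, z in rad; "jaw": the finger opening in cm, from 0 to 8.81. In form: [{"x": .., "y": .., "z": .., "rx": .., "ry": .., "rz": .., "jaw": ..}, ...]. A call has exactly 5 rows; each row shifts and turns the commanded pose from where the row before left it, along the tool's axes as they then stand; what a row does not reach is not made up. A row lasts 1/10 s, in which the tool goes at most 50 mm and 8.59 degrees, less where a joint would pass 70% of its speed; a pose out of reach is approached as far as the arm can. A call is refused whole if a number of a shift passes 5 or a number of a turn 0.15, either way. A call with a gripper value outside its range is refused whole. The fingers move at their own pace and stop on an object; "grip_force" is the grip in N (left out, the last holds). Time passes only in rows, so rows that do not move let the fingers close, or fill a call up. It gives the time, the measured TCP pose, the force, the opening and the grip force at its end, in the units of the state.
- get_state(): the state, without advancing time (a new reading comes with each control period).
- snapshot(name): name is "scene" or "top"; returns a dict with "img" (480x640x3 uint8, red, green, blue), "vertical_fov" (degrees; the focal length in pixels is half the picture's height over the tangent of half this angle, whatever the lens; pixels are square), "cx", "cy" (the principal point, pixels), "extrinsics" (4x4, takes a point from camera to world coordinates). Camera axes: x right, y up, looking along -z (the intrinsics and any distortion apply to the point x, -y, -z); pixel columns grow to the right and rows downward; lengths in m; the calibration is good to about 2 mm. A picture is of the moment at which its call begins. There is no depth.
- finish_job(): hands the job in; it is judged then, once.
The state is a dict: "clock": time; "q": joint angles; "qd": joint speeds; "joint_torque": joint torques, N m; "tool_pos": TCP position; "eef_rot": TCP orientation; "contact_force": force on the tool from outside, world axes, zero at the start; "moment": the same for the moment, N m; "opening": opening from 0.0 (shut) to 1.0 (fully open); "finger_force": force on a finger pad.
Only numpy, scipy, OpenCV 4.12 (cv2) and the standard library are available. Lean on these libraries where they do the work, as an engineer would, in place of code of your own. Each camera call takes 0.05 s, during which the arm holds its last target. There are 200 camera calls.

### The job

Slide the stop rod up to the pot until its sprung plunger is pressed about half way in against the pot's wall, gently and without shifting the pot, then flip the cam lever right over its dead centre onto its stop so that the rod is clamped there. Let go and leave the other things where they stand.

Things in the scene. Friction and masses are not known exactly. Their poses are not given: they have to be found in the camera images.
- stand: Heavy fixed mixing base: aluminium plate 190 (x) by 440 (y), 12 thick. Origin at table level under the centre of its grey guide block (56 x by 70 y, top 102 above the table); the plate reaches from y -110 to +330. Its +y is the rod's axis and points from the rod's peg to the pot; its +x points away from the robot, turned up to 20 degrees.
- rod_grip (a point): Grip point on the black upright peg (diameter 16) at the rear of the horizontal steel stop rod (diameter 16, axis 75 above the table, sliding in the guide block). The point is on the peg's axis, 118 above the table, 15 below the peg's top. Pinch it from above or push it. Fully back, it is 170 behind the block's centre.
- rod: The stop rod, which slides along the stand's +y by up to 85 mm from fully back. Origin on its axis, 170 ahead of the peg. Steady drag 7 N (plus 8 N per m/s); it stays where it is left. Its front end is a sprung plunger with a rubber nose (diameter 18, tip 90 ahead of the origin when free) that yields up to 6 mm at 1.2 N per mm: 3.6 N half way in, 7 N bottomed, felt at the peg on top of the drag.
- pot: Filled steel pot (3 kg, loose, lid on) on the plate ahead of the plunger, which meets its wall 75 above the table. Wall diameter 152, lid rim 118 and lid knob 146 above the underside; wire ears at its own +x and -x. Origin at the underside, but the wall's true centre lies some 7 mm off it, to a side not told, so the pose does not tell exactly where the wall is. Slides if pushed with about 13 N.
- lever (a joint): Cam lever angle, rad: 0 open, leaning to the robot 30 degrees above horizontal; grows as it is swung up and over; 1.05 upright; dead centre 1.45; 2.1 on its stop, leaning away 30 degrees above horizontal (clamped). The cam resists with up to 0.7 N m (8 N at the ball), most near 0.75 rad; released before dead centre it springs back open, beyond it goes on to the stop and stays.
- lever_pivot (a point): The lever's axle on top of the guide block, 118 above the table, along the stand's y. The lever swings in the stand's x-z plane.
- lever_tip (a point): Centre of the black ball (diameter 20) at the lever's end, 85 from the axle; moves with the lever. At 0 it lies 74 from the axle towards the stand's -x and 42 above it. The arm below the ball is 12 wide (along y) and 9 thick. Pushing the ball from the robot's side towards +x carries it over; a pinch on the smooth ball may slip under the load.
- collar: Bystander, to be left alone: loose steel collar, diameter 40, height 18, on the plate behind the guide block's far corner.
- wrench: Bystander, to be left alone: open-ended wrench lying on the table just beyond the plate.
- spare_lid: Bystander, to be left alone: flat aluminium pot lid with a knob, diameter 144.
- jar: Bystander, to be left alone: amber jar, diameter 64, height 85.
- beaker: Bystander, to be left alone: metal cup, diameter 72, height 90.
- spatula: Bystander, to be left alone: spatula lying between the robot and the plate.
- bottle: Bystander, to be left alone: white bottle, diameter 66, height 170.
Things that resemble listed ones, but are neither listed nor needed, are in the scene too. Leave any orange or turquoise look-alike of the pot alone.

How it is judged:
On the way, in this order (a step that is already met when the one before it is completed fails the run):
1. with the lever still open, the rod's plunger presses against the pot with about half its spring's travel (1.5 to 5.5 N) (contact force between rod and pot between 1.5 and 5.5 N and value of joint lever below 0.5 rad), for 0.3 s.
2. the lever has been flipped over dead centre onto its stop (value of joint lever above 1.95 rad), for 0.2 s.
At the end, for the whole second after the job is handed in: The lever stands on its far stop (beyond 1.95 rad), the plunger presses the pot with 1.5 to 5.5 N (about 1.3 to 4.6 mm of its 6 mm), and the pot stands upright and still within 6 mm of where it began, the rod at rest (value of joint lever above 1.95 rad and contact force between rod and pot between 1.5 and 5.5 N and distance of pot from where it was at the start of the episode below 0.006 m and angle between pot's own z axis and vertical below 0.05 rad and linear speed of pot below 0.01 m/s and linear speed of rod below 0.005 m/s); the robot touches nothing.
It fails at once if the pot is pushed hard: more than 11 N from the rod (contact force between rod and pot above 11 N).
It fails at once if the pot is shifted by more than 10 mm (distance of pot from where it was at the start of the episode above 0.01 m).
It fails at once if a bystander is moved by more than 25 mm (distance of any of collar, wrench, spare_lid, jar, beaker, spatula, bottle from where it was at the start of the episode above 0.025 m).
It also fails if it takes over 69 s, if anything falls off the work surface, if the arm or the gripper's body presses on something with over 40 N, if the wrist force passes 120 N, or if a joint passes its speed limit or range.

## Working session

There is one attempt and no reset: what is moved stays moved. The work goes in short steps, Python scripts to look and compute and a tool call to move; the robot and the scene stay as the last step left them, time stands still between calls to the robot, and variables do not carry over. Pictures are saved under pics/ and viewed, at most 10 in all, crops included, and the job is handed in when it is done.

Besides the shell and the picture viewer there is one more tool, called as a command line: name --argument value ..., lists and objects as JSON in quotes. send_rows: Moves the arm, as the interface text tells. Its arguments: {"type":"object","properties":{"motion":{"type":"array"},"grip_force":{"type":"number"}},"required":["motion"]}

```bash
mkdir -p pics
python3 - <<'E'
from plant import *
import cv2,json,numpy as np
for n in("scene","top"):
    s=snapshot(n); cv2.imwrite(f"pics/{n}0.png",s["img"][:,:,::-1])
    print(n,{k:(np.round(v,4).tolist() if k=="extrinsics" else v) for k,v in s.items() if k!="img"})
print(get_state())
E
```

```text
scene {'vertical_fov': 56.73208507299249, 'cx': 319.6029568253904, 'cy': 241.1679914855319, 'extrinsics': [[-0.5811, -0.5468, 0.6028, 1.1755], [0.8135, -0.4107, 0.4117, 0.5058], [0.0224, 0.7296, 0.6835, 0.8579], [0.0, 0.0, 0.0, 1.0]]}
top {'vertical_fov': 57.40890138960703, 'cx': 321.10572612003574, 'cy': 243.497657010949, 'extrinsics': [[-0.0297, 0.9903, -0.1354, 0.3047], [-0.9995, -0.0301, -0.001, 0.061], [-0.0051, 0.1353, 0.9908, 1.4509], [0.0, 0.0, 0.0, 1.0]]}
{'clock': 0.1, 'q': array([ 1.28977166,  0.68993785, -0.19454916,  1.5661914 ,  0.15731696,
        0.9025281 , -0.21506303]), 'qd': array([ 0.00081479, -0.00067595, -0.00140606, -0.00469262, -0.00013926,
        0.0014383 , -0.0005064 ]), 'joint_torque': array([-1.85068253e-03, -5.28499818e+01, -1.27088808e+00, -1.53835416e+01,
       -5.25181345e-02,  2.01082032e-03,  1.89530192e-05]), 'tool_pos': array([ 0.19333489, -0.59377994,  0.24898038]), 'eef_rot': array([ 9.87624899e-01,  1.56832270e-01, -1.87226403e-04, -8.13716251e-04]), 'contact_force': array([ 0.3157284 , -1.2981799 , -0.88242423]), 'moment': array([ 0.00822104, -0.00094821,  0.00882541]), 'finger_force': 0.0, 'opening': 0.9996425342351151}
```

View pics/scene0.png

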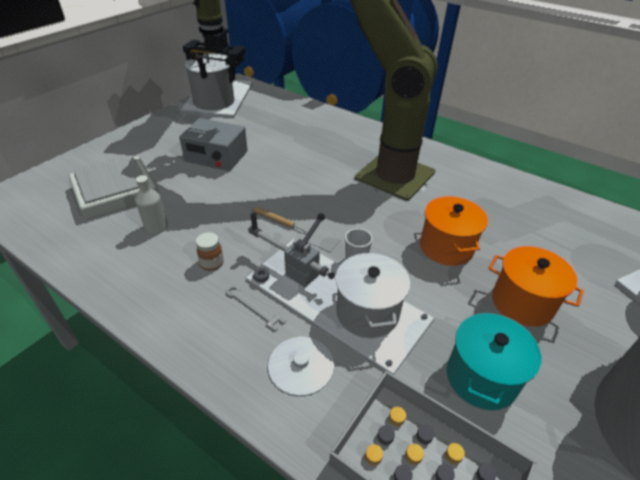

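View pics/top0.png

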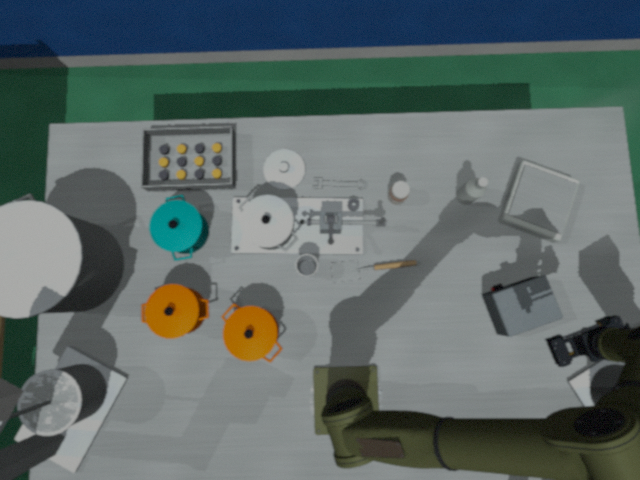

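The scene view shows the stand with its block at about (303,262), the peg near (254,225), the white pot at (372,290), and the lever ball near (321,217). In the top view the pot knob is at (266,219), the block at (331,214), the lever ball at about (331,240), and the peg at about (381,210). I'll enlarge both.

Run:
```python
import cv2,numpy as np
a=cv2.imread("pics/scene0.png")[195:345,230:430]; b=cv2.imread("pics/top0.png")[180:280,225:400]
cv2.imwrite("pics/c1.png",cv2.resize(a,None,fx=4,fy=4,interpolation=cv2.INTER_CUBIC))
cv2.imwrite("pics/c2.png",cv2.resize(b,None,fx=4.5,fy=4.5,interpolation=cv2.INTER_CUBIC))
```

```text
(no output)
```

View pics/c1.png

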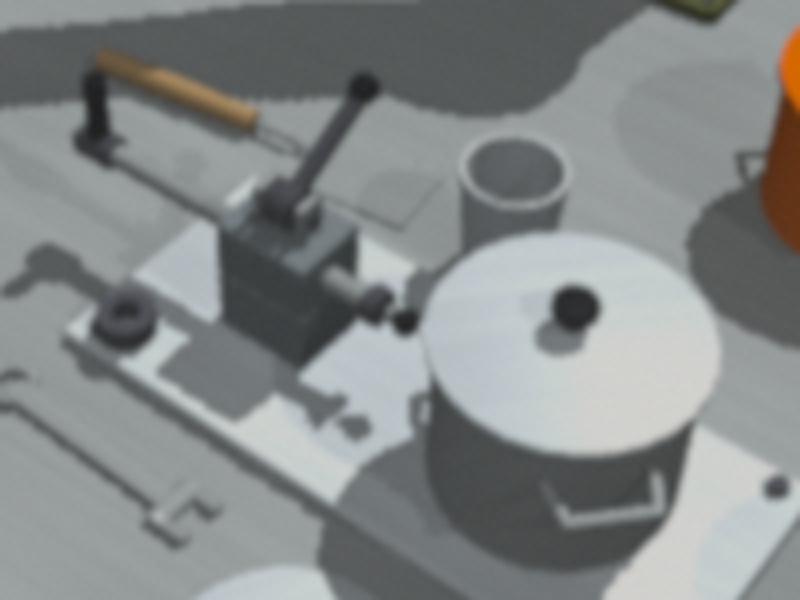

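View pics/c2.png

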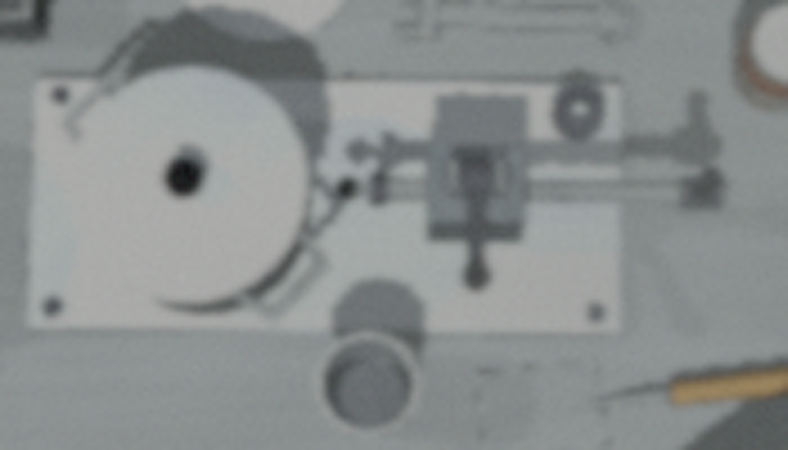

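Crops: the ball is at scene (320.9,216.6) and top (330.7,241.2). The peg top is at (253.6,214.5) and (382,220.8). The nose is at (331,275) and (302,221.4). Plate corners are clear in the top view. The rod points along +y, toward image left.

```bash
cat > h.py <<'E'
import numpy as np
from plant import *
C={}
def cam(n):
    if n not in C:
        s=snapshot(n);C[n]=(s["img"].shape[0]/2/np.tan(np.radians(s["vertical_fov"])/2),s["cx"],s["cy"],np.array(s["extrinsics"]),s["img"])
    return C[n]
def ray(n,p):
    f,cx,cy,E,_=cam(n); d=E[:3,:3]@[(p[0]-cx)/f,-(p[1]-cy)/f,-1]; return E[:3,3],d/np.linalg.norm(d)
def atz(n,p,z):
    o,d=ray(n,p); return o+d*(z-o[2])/d[2]
def tri(p,q):
    (a,u),(b,v)=ray("scene",p),ray("top",q)
    t=np.linalg.lstsq(np.c_[u,-v],b-a,rcond=None)[0]
    A,B=a+u*t[0],b+v*t[1]; return (A+B)/2,np.linalg.norm(A-B)
def proj(n,P):
    f,cx,cy,E,_=cam(n); c=E[:3,:3].T@(np.array(P)-E[:3,3]); return cx+f*c[0]/-c[2],cy-f*c[1]/-c[2]
E
python3 - <<'E'
from h import *
np.set_printoptions(precision=4,suppress=True)
for k,p,q in[("ball",(320.9,216.6),(330.7,241.2)),("pegtop",(253.6,214.3),(382,220.6)),("nose",(331.1,275.1),(302,221.4)),("knob",(373.7,271.8),(266,218.8))]: print(k,*tri(p,q))
g=lambda u,v:(u/4.5+225-.4,v/4.5+180-.4)
c=[atz("top",g(*p),.012) for p in[(35,78),(29,327),(622,80),(621,332)]]
for x in c: print(x)
print("dir",np.degrees(np.arctan2(*(c[0]-c[2])[[1,0]])),np.degrees(np.arctan2(*(c[1]-c[3])[[1,0]])))
for p in [(373.7,271.8)]: print(atz("scene",p,.158))
print("pegz133",atz("scene",(253.6,214.3),.133),atz("top",(382,220.6),.133),"ball160",atz("scene",(320.9,216.6),.16),atz("top",(330.7,241.2),.16))
E
```

```text
ball [0.4865 0.0349 0.1591] 0.003126931400438129
pegtop [ 0.551  -0.1269  0.1278] 0.0010201900185651041
nose [0.565  0.1228 0.0742] 0.00365878278124693
knob [0.5616 0.2285 0.1508] 0.004843837325370464
[0.6685 0.3562 0.012 ]
[0.4811 0.3611 0.012 ]
[ 0.6534 -0.0823  0.012 ]
[ 0.4643 -0.0735  0.012 ]
dir 88.02773095956735 87.77872338766495
[0.5667 0.2335 0.158 ]
pegz133 [ 0.5557 -0.1229  0.133 ] [ 0.5497 -0.1257  0.133 ] ball160 [0.4867 0.0369 0.16  ] [0.4872 0.0335 0.16  ]
```

Heights check: the ball is at 0.159, the peg top at about 0.13, and the plate spans 0.188 × 0.44. Stand yaw is about -2.1°, the peg is near (0.553, -0.125), and the ball is at (0.487, 0.034, 0.16). I'll turn the tool by 0.351 rad and travel above the peg.

send_rows --motion '[{"rz": 0.117},{"rz": 0.117},{"rz": 0.117},{"x": 2.84,"y": -4.0},{"x": 2.84,"y": -4.0}]'

```text
schema error: expected keys x, y, z, rx, ry, rz, jaw
```

send_rows --motion '[{"x": 2.84,"y": -4.0},{"x": 2.84,"y": -4.0},{"x": 2.84,"y": -4.0},{"x": 2.84,"y": -4.0},{"x": 2.84,"y": -4.0}]'

```text
schema error: expected keys x, y, z, rx, ry, rz, jaw
```

send_rows --motion '[{"x": 2.84,"y": -4.0},{"x": 2.84,"y": -4.0},{"x": 2.84,"y": -4.0},{"x": 2.84,"y": -4.0},{"x": 2.84,"y": -4.0}]'

```text
schema error: expected keys x, y, z, rx, ry, rz, jaw
```

send_rows --motion '[{"x": 0,"y": 0,"z": 0,"rx": 0,"ry": 0,"rz": 0.117,"jaw": 8.8},{"x": 0,"y": 0,"z": 0,"rx": 0,"ry": 0,"rz": 0.117,"jaw": 8.8},{"x": 0,"y": 0,"z": 0,"rx": 0,"ry": 0,"rz": 0.117,"jaw": 8.8},{"x": 2.84,"y": -4,"z": 0,"rx": 0,"ry": 0,"rz": 0,"jaw": 8.8},{"x": 2.84,"y": -4,"z": 0,"rx": 0,"ry": 0,"rz": 0,"jaw": 8.8}]'

```text
clock: 0.7
tool_pos: [0.2527, -0.5163, 0.2494]
eef_rot: [1.0, -0.02, -0.0, 0.0]
contact_force: [1.0, -0.5, 0.7]
opening: 0.997
finger_force: 0.0
```

send_rows --motion '[{"x": 2.84,"y": -4,"z": 0,"rx": 0,"ry": 0,"rz": 0,"jaw": 8.8},{"x": 2.84,"y": -4,"z": 0,"rx": 0,"ry": 0,"rz": 0,"jaw": 8.8},{"x": 2.84,"y": -4,"z": 0,"rx": 0,"ry": 0,"rz": 0,"jaw": 8.8},{"x": 2.84,"y": -4,"z": 0,"rx": 0,"ry": 0,"rz": 0,"jaw": 8.8},{"x": 2.84,"y": -4,"z": 0,"rx": 0,"ry": 0,"rz": 0,"jaw": 8.8}]'

```text
clock: 1.2
tool_pos: [0.4033, -0.32, 0.2498]
eef_rot: [1.0, -0.018, 0.0, 0.0]
contact_force: [0.4, -0.1, 0.1]
opening: 1.001
finger_force: 0.0
```

send_rows --motion '[{"x": 2.84,"y": -4,"z": 0,"rx": 0,"ry": 0,"rz": 0,"jaw": 8.8},{"x": 2.84,"y": -4,"z": 0,"rx": 0,"ry": 0,"rz": 0,"jaw": 8.8},{"x": 2.84,"y": -4,"z": 0,"rx": 0,"ry": 0,"rz": 0,"jaw": 8.8},{"x": 2.84,"y": -4,"z": 0,"rx": 0,"ry": 0,"rz": 0,"jaw": 8.8},{"x": 2.84,"y": -4,"z": 0,"rx": 0,"ry": 0,"rz": 0,"jaw": 8.8}]'

```text
clock: 1.7
tool_pos: [0.5524, -0.1251, 0.2497]
eef_rot: [1.0, -0.018, -0.0, 0.0]
contact_force: [1.1, 0.1, 0.3]
opening: 1.002
finger_force: 0.0
```

send_rows --motion '[{"x": 0,"y": 0,"z": 4,"rx": 0,"ry": 0,"rz": 0,"jaw": 6},{"x": 0,"y": 0,"z": 4,"rx": 0,"ry": 0,"rz": 0,"jaw": 6},{"x": 0,"y": 0,"z": 2,"rx": 0,"ry": 0,"rz": 0,"jaw": 6},{"x": 0,"y": 0,"z": 0,"rx": 0,"ry": 0,"rz": 0,"jaw": 6},{"x": 0,"y": 0,"z": 0,"rx": 0,"ry": 0,"rz": 0,"jaw": 6}]'

```text
clock: 2.2
tool_pos: [0.5517, -0.127, 0.15]
eef_rot: [1.0, -0.018, 0.0, 0.0]
contact_force: [0.2, 0.5, -0.1]
opening: 0.679
finger_force: 0.0
```

Run:
```python
from h import *; import cv2
a=cam("scene")[4][170:320,210:410]
cv2.imwrite("pics/c3.png",cv2.resize(np.ascontiguousarray(a[:,:,::-1]),None,fx=4,fy=4,interpolation=cv2.INTER_CUBIC))
```

```text
(no output)
```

View pics/c3.png

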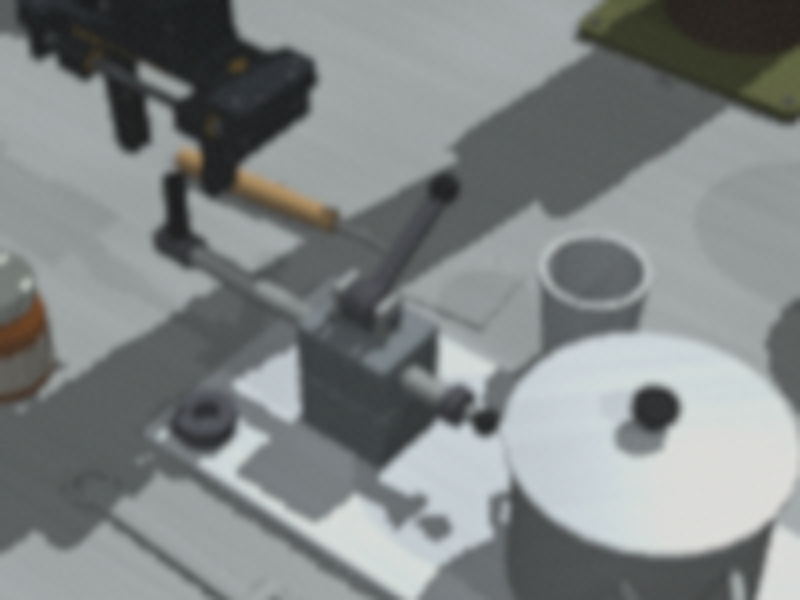

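The fingertips straddle the peg: tips at crop (133,150) and (215,190), with the peg top at (175,178) between them. I'll go down and pinch.

send_rows --motion '[{"x": 0,"y": 0,"z": 2,"rx": 0,"ry": 0,"rz": 0,"jaw": 6},{"x": 0,"y": 0,"z": 2,"rx": 0,"ry": 0,"rz": 0,"jaw": 6},{"x": 0,"y": 0,"z": 0,"rx": 0,"ry": 0,"rz": 0,"jaw": 4},{"x": 0,"y": 0,"z": 0,"rx": 0,"ry": 0,"rz": 0,"jaw": 2.4},{"x": 0,"y": 0,"z": 0,"rx": 0,"ry": 0,"rz": 0,"jaw": 2.4}]' --grip_force 20

```text
clock: 2.75
tool_pos: [0.5526, -0.1273, 0.1113]
eef_rot: [1.0, -0.018, 0.001, 0.0]
contact_force: [-0.2, 0.2, -0.8]
opening: 0.434
finger_force: 0.0
```

send_rows --motion '[{"x": 0,"y": 0,"z": 0,"rx": 0,"ry": 0,"rz": 0,"jaw": 2},{"x": 0,"y": 0,"z": 0,"rx": 0,"ry": 0,"rz": 0,"jaw": 1},{"x": 0,"y": 0,"z": 0,"rx": 0,"ry": 0,"rz": 0,"jaw": 1},{"x": 0,"y": 0,"z": 0,"rx": 0,"ry": 0,"rz": 0,"jaw": 1},{"x": 0,"y": 0,"z": 0,"rx": 0,"ry": 0,"rz": 0,"jaw": 1}]'

```text
clock: 3.25
tool_pos: [0.5518, -0.1273, 0.1102]
eef_rot: [1.0, -0.018, 0.0, 0.0]
contact_force: [-0.2, -1.1, 6.0]
opening: 0.173
finger_force: 20.0
```

send_rows --motion '[{"x": 0,"y": -0.1,"z": 0,"rx": 0,"ry": 0,"rz": 0,"jaw": 1},{"x": 0,"y": -0.1,"z": 0,"rx": 0,"ry": 0,"rz": 0,"jaw": 1},{"x": 0,"y": -0.1,"z": 0,"rx": 0,"ry": 0,"rz": 0,"jaw": 1},{"x": 0,"y": -0.1,"z": 0,"rx": 0,"ry": 0,"rz": 0,"jaw": 1},{"x": 0,"y": -0.1,"z": 0,"rx": 0,"ry": 0,"rz": 0,"jaw": 1}]'

```text
clock: 3.75
tool_pos: [0.5518, -0.1254, 0.1102]
eef_rot: [1.0, -0.019, 0.001, 0.002]
contact_force: [-1.2, -7.7, 5.2]
opening: 0.171
finger_force: 20.0
```

Run:
```python
from h import *; import cv2
s=get_state();print(s["contact_force"],s["tool_pos"],s["moment"])
a=cam("scene")[4][200:300,280:413]
cv2.imwrite("pics/c4.png",cv2.resize(np.ascontiguousarray(a[:,:,::-1]),None,fx=6,fy=6,interpolation=cv2.INTER_CUBIC))
```

```text
[-1.18595895 -7.74390557  5.24296355] [ 0.55184939 -0.12537901  0.11019099] [-1.41704614  0.09280446  0.02641944]
```

View pics/c4.png

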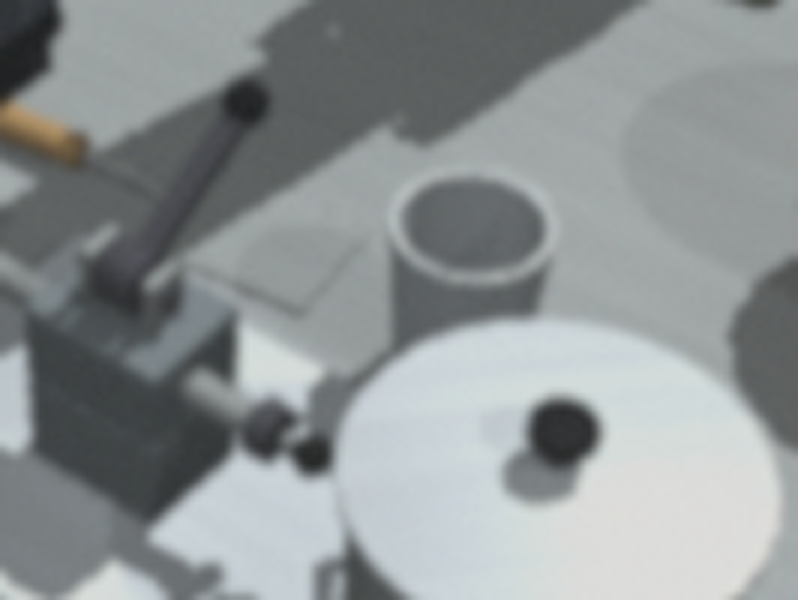

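The nose is close to the lid's silhouette, at crop (312,453) against an edge at about (340,455). The rod has started to move, and the drag reads about 7 N. I'll keep advancing slowly.

send_rows --motion '[{"x": 0,"y": -0.1,"z": 0,"rx": 0,"ry": 0,"rz": 0,"jaw": 1},{"x": 0,"y": -0.1,"z": 0,"rx": 0,"ry": 0,"rz": 0,"jaw": 1},{"x": 0,"y": -0.1,"z": 0,"rx": 0,"ry": 0,"rz": 0,"jaw": 1},{"x": 0,"y": -0.1,"z": 0,"rx": 0,"ry": 0,"rz": 0,"jaw": 1},{"x": 0,"y": -0.1,"z": 0,"rx": 0,"ry": 0,"rz": 0,"jaw": 1}]'

```text
clock: 4.3
tool_pos: [0.5521, -0.1204, 0.1102]
eef_rot: [1.0, -0.02, 0.001, 0.002]
contact_force: [-1.6, -7.4, 5.0]
opening: 0.172
finger_force: 20.0
```

send_rows --motion '[{"x": 0,"y": -0.08,"z": 0,"rx": 0,"ry": 0,"rz": 0,"jaw": 1},{"x": 0,"y": -0.08,"z": 0,"rx": 0,"ry": 0,"rz": 0,"jaw": 1},{"x": 0,"y": -0.08,"z": 0,"rx": 0,"ry": 0,"rz": 0,"jaw": 1},{"x": 0,"y": -0.08,"z": 0,"rx": 0,"ry": 0,"rz": 0,"jaw": 1},{"x": 0,"y": -0.08,"z": 0,"rx": 0,"ry": 0,"rz": 0,"jaw": 1}]'

```text
clock: 4.8
tool_pos: [0.5522, -0.1164, 0.1102]
eef_rot: [1.0, -0.02, 0.001, 0.002]
contact_force: [-0.8, -7.0, 5.5]
opening: 0.177
finger_force: 20.0
```

send_rows --motion '[{"x": 0,"y": -0.06,"z": 0,"rx": 0,"ry": 0,"rz": 0,"jaw": 1},{"x": 0,"y": -0.06,"z": 0,"rx": 0,"ry": 0,"rz": 0,"jaw": 1},{"x": 0,"y": -0.06,"z": 0,"rx": 0,"ry": 0,"rz": 0,"jaw": 1},{"x": 0,"y": -0.06,"z": 0,"rx": 0,"ry": 0,"rz": 0,"jaw": 1},{"x": 0,"y": -0.06,"z": 0,"rx": 0,"ry": 0,"rz": 0,"jaw": 1}]'

```text
clock: 5.3
tool_pos: [0.5523, -0.1134, 0.1102]
eef_rot: [1.0, -0.02, 0.001, 0.002]
contact_force: [0.3, -7.7, 5.7]
opening: 0.175
finger_force: 20.0
```

send_rows --motion '[{"x": 0,"y": -0.06,"z": 0,"rx": 0,"ry": 0,"rz": 0,"jaw": 1},{"x": 0,"y": -0.06,"z": 0,"rx": 0,"ry": 0,"rz": 0,"jaw": 1},{"x": 0,"y": -0.06,"z": 0,"rx": 0,"ry": 0,"rz": 0,"jaw": 1},{"x": 0,"y": -0.06,"z": 0,"rx": 0,"ry": 0,"rz": 0,"jaw": 1},{"x": 0,"y": -0.06,"z": 0,"rx": 0,"ry": 0,"rz": 0,"jaw": 1}]'

```text
clock: 5.8
tool_pos: [0.5525, -0.1104, 0.1102]
eef_rot: [1.0, -0.02, 0.001, 0.002]
contact_force: [0.4, -6.7, 5.0]
opening: 0.175
finger_force: 20.0
```

send_rows --motion '[{"x": 0,"y": -0.06,"z": 0,"rx": 0,"ry": 0,"rz": 0,"jaw": 1},{"x": 0,"y": -0.06,"z": 0,"rx": 0,"ry": 0,"rz": 0,"jaw": 1},{"x": 0,"y": -0.06,"z": 0,"rx": 0,"ry": 0,"rz": 0,"jaw": 1},{"x": 0,"y": -0.06,"z": 0,"rx": 0,"ry": 0,"rz": 0,"jaw": 1},{"x": 0,"y": -0.06,"z": 0,"rx": 0,"ry": 0,"rz": 0,"jaw": 1}]'

```text
clock: 6.3
tool_pos: [0.5526, -0.1074, 0.1102]
eef_rot: [1.0, -0.019, 0.001, 0.002]
contact_force: [-0.0, -7.5, 5.7]
opening: 0.174
finger_force: 20.0
```

send_rows --motion '[{"x": 0,"y": -0.06,"z": 0,"rx": 0,"ry": 0,"rz": 0,"jaw": 1},{"x": 0,"y": -0.06,"z": 0,"rx": 0,"ry": 0,"rz": 0,"jaw": 1},{"x": 0,"y": -0.06,"z": 0,"rx": 0,"ry": 0,"rz": 0,"jaw": 1},{"x": 0,"y": -0.06,"z": 0,"rx": 0,"ry": 0,"rz": 0,"jaw": 1},{"x": 0,"y": -0.06,"z": 0,"rx": 0,"ry": 0,"rz": 0,"jaw": 1}]'

```text
clock: 6.8
tool_pos: [0.5527, -0.105, 0.1102]
eef_rot: [1.0, -0.02, 0.001, 0.002]
contact_force: [-0.1, -8.9, 4.6]
opening: 0.171
finger_force: 20.0
```

Contact: the force rose about 1.6 N and the tool lagged 0.6 mm. I'll go a little further.

send_rows --motion '[{"x": 0,"y": -0.04,"z": 0,"rx": 0,"ry": 0,"rz": 0,"jaw": 1},{"x": 0,"y": -0.04,"z": 0,"rx": 0,"ry": 0,"rz": 0,"jaw": 1},{"x": 0,"y": -0.04,"z": 0,"rx": 0,"ry": 0,"rz": 0,"jaw": 1},{"x": 0,"y": -0.04,"z": 0,"rx": 0,"ry": 0,"rz": 0,"jaw": 1},{"x": 0,"y": -0.04,"z": 0,"rx": 0,"ry": 0,"rz": 0,"jaw": 1}]'

```text
clock: 7.3
tool_pos: [0.5527, -0.1038, 0.1102]
eef_rot: [1.0, -0.02, 0.001, 0.003]
contact_force: [-0.5, -10.2, 4.2]
opening: 0.173
finger_force: 20.0
```

Now about 3 N, which is near half travel. I'll dwell, unload the arm's spring-back without moving the rod, and then open.

send_rows --motion '[{"x": 0,"y": 0,"z": 0,"rx": 0,"ry": 0,"rz": 0,"jaw": 1},{"x": 0,"y": 0,"z": 0,"rx": 0,"ry": 0,"rz": 0,"jaw": 1},{"x": 0,"y": 0.05,"z": 0,"rx": 0,"ry": 0,"rz": 0,"jaw": 1},{"x": 0,"y": 0.05,"z": 0,"rx": 0,"ry": 0,"rz": 0,"jaw": 1},{"x": 0,"y": 0.05,"z": 0,"rx": 0,"ry": 0,"rz": 0,"jaw": 1}]'

```text
clock: 7.8
tool_pos: [0.5527, -0.1038, 0.1102]
eef_rot: [1.0, -0.02, 0.001, 0.002]
contact_force: [-1.0, -6.9, 6.0]
opening: 0.172
finger_force: 20.0
```

send_rows --motion '[{"x": 0,"y": 0.05,"z": 0,"rx": 0,"ry": 0,"rz": 0,"jaw": 1},{"x": 0,"y": 0.05,"z": 0,"rx": 0,"ry": 0,"rz": 0,"jaw": 1},{"x": 0,"y": 0.05,"z": 0,"rx": 0,"ry": 0,"rz": 0,"jaw": 1},{"x": 0,"y": 0,"z": 0,"rx": 0,"ry": 0,"rz": 0,"jaw": 1},{"x": 0,"y": 0,"z": 0,"rx": 0,"ry": 0,"rz": 0,"jaw": 1}]'

```text
clock: 8.3
tool_pos: [0.5527, -0.1038, 0.1102]
eef_rot: [1.0, -0.019, 0.001, 0.001]
contact_force: [-0.4, -4.1, 5.3]
opening: 0.171
finger_force: 20.0
```

send_rows --motion '[{"x": 0,"y": 0,"z": 0,"rx": 0,"ry": 0,"rz": 0,"jaw": 2.5},{"x": 0,"y": 0,"z": 0,"rx": 0,"ry": 0,"rz": 0,"jaw": 4},{"x": 0,"y": 0,"z": 0,"rx": 0,"ry": 0,"rz": 0,"jaw": 5},{"x": 0,"y": 0,"z": 0,"rx": 0,"ry": 0,"rz": 0,"jaw": 5},{"x": 0,"y": 0,"z": 0,"rx": 0,"ry": 0,"rz": 0,"jaw": 5}]'

```text
clock: 8.8
tool_pos: [0.5523, -0.1016, 0.1095]
eef_rot: [1.0, -0.018, -0.0, -0.0]
contact_force: [0.0, -0.9, -0.1]
opening: 0.563
finger_force: 0.0
```

send_rows --motion '[{"x": 0,"y": 0,"z": -4.5,"rx": 0,"ry": 0,"rz": 0,"jaw": 5},{"x": 0,"y": 0,"z": -4.5,"rx": 0,"ry": 0,"rz": 0,"jaw": 5},{"x": 0,"y": 0,"z": -4,"rx": 0,"ry": 0,"rz": 0,"jaw": 3},{"x": -4,"y": -2,"z": 0,"rx": 0,"ry": 0,"rz": 0,"jaw": 0},{"x": -4,"y": -2.1,"z": 0,"rx": 0,"ry": 0,"rz": 0,"jaw": 0}]'

```text
clock: 9.3
tool_pos: [0.4746, -0.058, 0.241]
eef_rot: [1.0, -0.019, 0.002, 0.0]
contact_force: [-0.4, 0.6, 0.0]
opening: 0.32
finger_force: 0.0
```

send_rows --motion '[{"x": -3.9,"y": -3,"z": 0,"rx": 0,"ry": 0,"rz": 0,"jaw": 0},{"x": 0,"y": -3,"z": 0,"rx": 0,"ry": 0,"rz": 0,"jaw": 0},{"x": 0,"y": -3,"z": 0,"rx": 0,"ry": 0,"rz": 0,"jaw": 0},{"x": 0,"y": 0,"z": 4,"rx": 0,"ry": 0,"rz": 0,"jaw": 0},{"x": 0,"y": 0,"z": 4,"rx": 0,"ry": 0,"rz": 0,"jaw": 0}]'

```text
clock: 9.8
tool_pos: [0.4396, 0.0349, 0.1598]
eef_rot: [1.0, -0.017, 0.002, -0.001]
contact_force: [-0.0, 0.4, -1.2]
opening: 0.008
finger_force: 0.0
```

Run:
```python
from h import *; import cv2
s=get_state();print(s["tool_pos"],s["opening"],s["contact_force"])
a=cam("scene")[4][180:300,250:410]
cv2.imwrite("pics/c5.png",cv2.resize(np.ascontiguousarray(a[:,:,::-1]),None,fx=5,fy=5,interpolation=cv2.INTER_CUBIC))
```

```text
[0.43958066 0.03492953 0.15977529] 0.007898441083708994 [-0.02068269  0.37525041 -1.17850948]
```

View pics/c5.png

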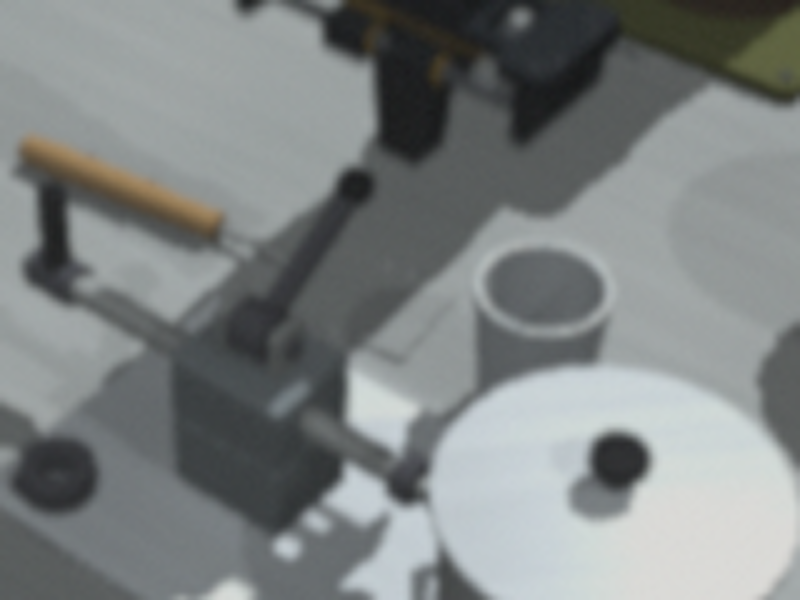

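The closed fingertips are at crop (415,155), just on the robot's side of the ball at (355,187). The nose is up against the pot. I'll push the ball along its arc.

send_rows --motion '[{"x": 1.3,"y": 0,"z": 0,"rx": 0,"ry": 0,"rz": 0,"jaw": 0},{"x": 1.3,"y": 0,"z": 0,"rx": 0,"ry": 0,"rz": 0,"jaw": 0},{"x": 1.6,"y": 0,"z": -1.8,"rx": 0,"ry": 0,"rz": 0,"jaw": 0},{"x": 1.75,"y": 0,"z": -1.35,"rx": 0,"ry": 0,"rz": 0,"jaw": 0},{"x": 2.05,"y": 0,"z": -0.85,"rx": 0,"ry": 0,"rz": 0,"jaw": 0}]'

```text
clock: 10.35
tool_pos: [0.505, 0.0308, 0.2003]
eef_rot: [1.0, -0.017, -0.014, 0.001]
contact_force: [-22.6, 3.0, 21.9]
opening: 0.004
finger_force: 11.5
```

send_rows --motion '[{"x": 2.2,"y": 0,"z": -0.3,"rx": 0,"ry": 0,"rz": 0,"jaw": 0},{"x": 2.2,"y": 0,"z": 0.3,"rx": 0,"ry": 0,"rz": 0,"jaw": 0},{"x": 2.0,"y": 0,"z": 0.5,"rx": 0,"ry": 0,"rz": 0,"jaw": 0},{"x": 1.2,"y": 0,"z": 0.2,"rx": 0,"ry": 0,"rz": 0,"jaw": 0},{"x": 1.0,"y": 0,"z": 0,"rx": 0,"ry": 0,"rz": 0,"jaw": 0}]'

```text
clock: 10.85
tool_pos: [0.6045, 0.027, 0.1934]
eef_rot: [1.0, -0.018, -0.0, 0.0]
contact_force: [-0.0, -0.1, 0.3]
opening: 0.004
finger_force: 0.0
```

send_rows --motion '[{"x": 0,"y": 0,"z": 0,"rx": 0,"ry": 0,"rz": 0,"jaw": 0},{"x": 0,"y": 0,"z": 0,"rx": 0,"ry": 0,"rz": 0,"jaw": 0},{"x": 0,"y": 0,"z": -3,"rx": 0,"ry": 0,"rz": 0,"jaw": 0},{"x": -4,"y": 0,"z": -4,"rx": 0,"ry": 0,"rz": 0,"jaw": 0},{"x": -4,"y": 0,"z": -4,"rx": 0,"ry": 0,"rz": 0,"jaw": 0}]'

```text
clock: 11.35
tool_pos: [0.5317, 0.0297, 0.2943]
eef_rot: [1.0, -0.018, -0.001, 0.0]
contact_force: [-0.1, -0.0, 1.5]
opening: 0.007
finger_force: 0.0
```

Run:
```python
from h import *; import cv2
s=get_state();print(s["tool_pos"],s["contact_force"])
a=cam("scene")[4][180:300,250:410]
cv2.imwrite("pics/c6.png",cv2.resize(np.ascontiguousarray(a[:,:,::-1]),None,fx=5,fy=5,interpolation=cv2.INTER_CUBIC))
print(proj("scene",(.561+.074,.031,.16)))
```

```text
[0.53170277 0.02974046 0.29429082] [-0.1035372  -0.04187498  1.50143842]
(np.float64(280.50311520621005), np.float64(249.49010536598587))
```

View pics/c6.png

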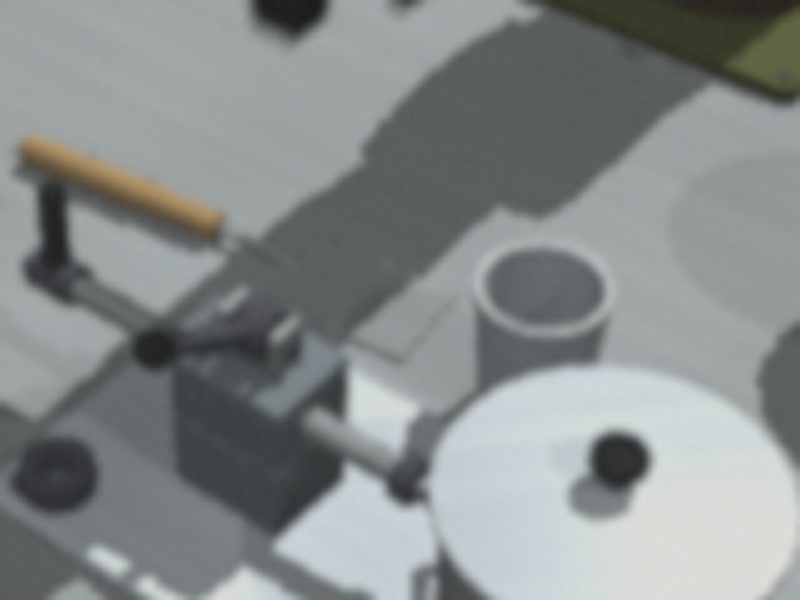

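The ball is now at full-image (280.8,249.6), and the projected stop position is (280.5,249.5), so the lever is on its stop. The rod and pot look unchanged and the robot is clear, so I'll hand it in.

```bash
python3 -c "
from plant import *
print(finish_job())"
```

```text
the job is handed in; nothing more can be done
None
```

I pressed the plunger about half way in against the pot (about 3 N at contact), flipped the lever onto its stop, moved the arm clear and handed the job in; the last image shows the lever on its stop and the rod and pot unmoved, but no verdict came back.

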